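Empty the cell tray and show it to the inspection camera

ROBOT

A 6-joint arm with a two-finger parallel gripper is mounted at the origin on a cart in front of the work surface, level with it; the furniture and walls round the work are solid. World frame = base frame: x ahead of the robot, y to its left, z up, the work surface at z = 0. Lengths are in m, angles in degrees, forces in N, time in s.
With the tool pointing down it reaches from about 0.275 to 0.875 m from the base axis. Payload 12.5 kg.
Tool frame: the origin (TCP) lies at the centre of the arm's flange, where the gripper is bolted on; the fingertips stand 173 mm ahead of it and the grasp point (between the pads) lies 155 mm ahead of it; z points along the fingers, y is the line along which they close (so a half turn about z gives the same grasp; the last joint's range is limited). The gripper opens to 85 mm and grips with 20 to 120 N. Pads are 22 mm wide; open, the fingers measure 114 mm over their backs; the gripper's body (76 mm by 85 mm) begins 54 mm behind the grasp point. The pads swing forward as they close: fully open they stand 13 mm farther back than shut.
Start: joints at [70.21, 20.094, 94.641, -0, 65.266, -4.847], TCP at [0.142, 0.531, 0.405] pointing down, gripper open.
Joint ranges: [-157.81, 157.81], [-45, 120.19], [0.68, 151.7], [-89.99, 269.99], [4.06, 180], [-164.3, 164.3]. Speed limits (degrees/s): [127.2, 127.2, 159.86, 180, 180, 180].

INTERFACE

Orientations are given as a 3x3 rotation matrix whose columns are the frame's x, y, z axes.
In Python, from rig import * gives the robot as it stands.
- The arm moves only by the tool carry_out, never from a script. Its arguments are lists of equal length, an entry for each row: "hand": the opening, from -1 (shut) to 1 (fully open), so that 0 is half open; "delta_pos": the shift along the tool's x, y, z as a fraction of full scale, a list of three; "rotation": the turn, a rotation vector about the tool's x, y, z as a fraction of full scale, a list of three. A call has 1 to 20 rows; each row is the pose to reach, as a shift and turn from the pose commanded when the call began, along the tool's axes at that moment; what a row does not reach only later rows make up. Full scale, the value 1, is 200 mm for a shift and 45 degrees for a turn. A row lasts 1/10 s, in which the tool goes at most 50 mm and 8.59 degrees, less where a joint would pass 70% of its speed; a pose out of reach is approached as far as the arm can. A call with a number of a shift or a turn outside -1 to 1 is refused whole. A call with a gripper value outside its range is refused whole. The fingers move at their own pace and stop on an object; "force" is the grip in N (left out, the last holds). Time passes only in rows, so rows that repeat a pose let the fingers close. It gives the time, the measured TCP pose, the force, the opening and the grip force at its end, in the units of the state.
- sense(): the state, without advancing time (a new reading comes with each control period).
- capture(name): name is "side" or "top"; returns the picture (480x640x3 uint8, red, green, blue); there is no depth.
- camera_params(name): a dict with "fx", "fy", "cx", "cy" (pixels), "k1" (the pictures are not rectified: a ray, as slopes to the right and down, at radius r is drawn at 1 + k1 r^2 times it, then the intrinsics apply), "extrinsics" (4x4, takes a point from camera to world coordinates). Camera axes: x right, y down, z forward; pixel columns grow to the right and rows downward; lengths in m; the calibration is good to about 2 mm. A picture is of the moment at which its call begins. camera_params takes no time and is no camera call.
- job_done(): hands the job in; it is judged then, once.
Trained networks look in the newest picture that a camera, given by its name, has taken for a name from the list of things; names that differ only in an ending like _2 or _b are one class to them, and where a whole thing is asked for, a point or a joint stands for the part that bears it (a point fixed in the world has none). Each returns a list of dicts, best first, with "p" (0 to 1); they miss things now and then, are a little off and sometimes report something else, mostly with a low value. They report only what shows in the picture. A call takes as long as a camera call. They do not tell look-alikes from the thing itself.
- boxes_of(camera, target): "extent" ([left, top, right, bottom] in pixels, round what is visible of it).
- cut_out(camera, target): "region" (480x640 bool, what is visible of it) and "extent" ([left, top, right, bottom] in pixels, round what is visible of it).
The state is a dict: "time": time; "q": joint angles; "dq": joint speeds; "effort": joint torques, N m; "ee_pos": TCP position; "tool_rot": TCP orientation; "ft_force": force on the tool from outside, world axes, zero at the start; "wrist_torque": the same for the moment, N m; "grip_width": finger opening in m; "finger_force": force on a finger pad.
Only numpy, scipy, OpenCV 4.12 (cv2) and the standard library are available. Lean on these libraries where they do the work, as an engineer would, in place of code of your own. Each camera call takes 0.05 s, during which the arm holds its last target. There are 200 camera calls.

TASK

Pick up the slotted carrier tray by its upright tab and, from just above the blue bin, tip its three battery cells into it over the tray's open edge, without touching the cells with the fingers. Then show the empty tray to the inspection camera: hold it in the air, open side up, its underside squarely facing the slanted lens, centred in front of it and 7 cm away along its line of sight. Finish while still holding the tray steadily there; do not touch the camera, and do not push the other things on the bench about.

Things in the scene. Friction and masses are not known exactly. Their poses are not given: they have to be found in the camera images.
- tray: loose slotted aluminium tray, 0.16 kg: floor 100 (x) x 94 (y) mm, 4 mm thick; 4 mm walls up to 24 mm at both sides and the back (+x); front (-x, roughly towards the robot) open but for a 1 mm bead, over which the cells roll once that edge is tipped down 30 to 45 degrees. Origin: centre of the underside; x towards the back, z up
- tray_grip (a point): where to hold the tray: an upright tab on its back wall, 10 mm thick (x), 46 mm wide (y), its top 79 mm above the tray's underside; this point is in mid-thickness, 45 mm behind the tray's origin (+x) and 62 mm above the underside; axes as the tray's
- cell_a: the cell whose centre is cell_a_mid (this origin lies on the cell's surface and turns with it: use the point)
- cell_b: the cell whose centre is cell_b_mid (this origin lies on the cell's surface and turns with it: use the point)
- cell_c: the cell whose centre is cell_c_mid (this origin lies on the cell's surface and turns with it: use the point)
- cell_a_mid (a point): battery cell, a plain cylinder 19 mm in diameter and 65 mm long, 46 g, lying across the tray (along the tray's y) at the start, free to roll; this point is its centre. The three cells have their centres about 26 mm behind one another along the tray's x
- cell_b_mid (a point): battery cell, a plain cylinder 19 mm in diameter and 65 mm long, 46 g, lying across the tray (along the tray's y) at the start, free to roll; this point is its centre. The three cells have their centres about 26 mm behind one another along the tray's x
- cell_c_mid (a point): battery cell, a plain cylinder 19 mm in diameter and 65 mm long, 46 g, lying across the tray (along the tray's y) at the start, free to roll; this point is its centre. The three cells have their centres about 26 mm behind one another along the tray's x
- bin: blue open parts bin, fixed, facing roughly the robot, left or right of the tray (camera on the other side). Origin: centre of its underside; inside 136 (x) x 98 (y) mm, inner floor 3 mm above the bench; front wall (-x) 45 mm high, sides 66, back (+x) 82 mm; 155 x 118 mm outside
- camera: inspection camera, fixed: grey head on a dark 104 x 84 mm foot plate, round lens with a white ring light (54 mm across) looking obliquely upward, leaning 25 degrees from vertical to its front (-x, roughly towards the robot). Origin: centre of the foot's underside; highest point 118 mm above the bench
- lens (a point): centre of the camera's lens front, about 107 mm above the bench; z points straight out of the lens along its line of sight, y is level. The tray is to be shown with its origin 70 mm out along this z, the tray's z parallel to this z
- ring_big: bystander: black turned ring, 54 mm across, 38 mm high; origin: centre of its underside
- copper_block: bystander: copper block with two steel pegs, 40 x 52 x 72 mm; origin: centre of its underside
- tip_holder: bystander: comb-shaped holder, 28 x 36 x 42 mm; origin: centre of its underside
- wand: bystander: pistol-shaped hot-air wand lying flat, 147 x 90 x 31 mm; origin: centre of its underside
Mind the look-alikes: they are no part of the job. Leave any red or yellow look-alike of the camera alone.

How it is judged:
By the outcome, as a careful person would: the job done as asked, in the order asked, and still so for the second after the job is handed in, while the arm keeps its last pose, push and grip.
It also fails if it takes over 54 s, if anything falls off the work surface, if the arm or the gripper's body presses on something with over 40 N, if the wrist force passes 120 N, or if a joint passes its speed limit or range.

## Working session

There is one attempt and no reset: what is moved stays moved. The work goes in short steps, Python scripts to look and compute and a tool call to move; the robot and the scene stay as the last step left them, time stands still between calls to the robot, and variables do not carry over. Pictures are saved under pics/ and viewed, at most 10 in all, crops included, and the job is handed in when it is done.

Besides the shell and the picture viewer there is one more tool, called after "Request:" as a command line: name --argument value ..., lists and objects as JSON in quotes. carry_out: Moves the arm, as the interface text tells. Shift numbers are shares of 200 mm and turn numbers shares of 45 degrees, none past 1 either way. Its arguments: {"type":"object","properties":{"hand":{"type":"array","items":{"type":"number"}},"delta_pos":{"type":"array","items":{"type":"array","items":{"type":"number","minimum":-1,"maximum":1}}},"rotation":{"type":"array","items":{"type":"array","items":{"type":"number","minimum":-1,"maximum":1}}},"force":{"type":"number"}},"required":["hand","delta_pos","rotation"]}

```bash
mkdir -p pics; ls; python3 - <<'E'
from rig import *
import cv2,numpy as np
for n in("top","side"):
    im=capture(n); cv2.imwrite(f"pics/{n}0.png",im[:,:,::-1])
    p=camera_params(n); print(n,{k:np.round(v,4).tolist() for k,v in p.items()})
    for t in("tray","bin","camera","ring_big","copper_block","tip_holder","wand","cell_a"):
        print(t,[(round(d["p"],2),np.round(d["extent"]).tolist()) for d in boxes_of(n,t)[:4]])
E
```

```text
pics
top {'fx': 474.9594, 'fy': 474.9594, 'cx': 315.9012, 'cy': 239.3697, 'k1': -0.08, 'extrinsics': [[0.0163, -0.9981, 0.0593, 0.5229], [-0.9998, -0.0167, -0.0075, -0.0392], [0.0085, -0.0592, -0.9982, 1.4682], [0.0, 0.0, 0.0, 1.0]]}
tray [(0.86, [266.0, 240.0, 307.0, 285.0])]
bin [(0.58, [376.0, 246.0, 418.0, 300.0]), (0.44, [284.0, 250.0, 307.0, 262.0]), (0.43, [206.0, 250.0, 238.0, 287.0])]
camera [(0.95, [206.0, 248.0, 235.0, 288.0]), (0.79, [219.0, 149.0, 246.0, 185.0]), (0.67, [156.0, 275.0, 189.0, 307.0]), (0.61, [426.0, 234.0, 473.0, 258.0])]
ring_big [(0.6, [322.0, 194.0, 342.0, 216.0])]
copper_block [(0.48, [273.0, 303.0, 289.0, 319.0])]
tip_holder []
wand [(0.68, [425.0, 236.0, 476.0, 256.0])]
cell_a [(0.46, [279.0, 252.0, 297.0, 270.0]), (0.41, [274.0, 264.0, 294.0, 279.0])]
side {'fx': 539.8474, 'fy': 539.8474, 'cx': 322.797, 'cy': 238.9512, 'k1': 0.0514, 'extrinsics': [[0.455, 0.7738, -0.4406, 1.1621], [0.8905, -0.3946, 0.2266, -0.349], [0.0015, -0.4955, -0.8686, 1.2492], [0.0, 0.0, 0.0, 1.0]]}
tray [(0.97, [324.0, 214.0, 365.0, 252.0])]
bin [(0.87, [197.0, 237.0, 260.0, 308.0])]
camera [(0.92, [420.0, 137.0, 460.0, 180.0]), (0.88, [386.0, 169.0, 429.0, 218.0]), (0.87, [438.0, 271.0, 487.0, 321.0])]
ring_big [(0.8, [322.0, 294.0, 346.0, 320.0]), (0.65, [326.0, 215.0, 366.0, 250.0])]
copper_block [(0.86, [312.0, 175.0, 334.0, 197.0])]
tip_holder [(0.46, [267.0, 188.0, 288.0, 208.0])]
wand [(0.7, [140.0, 305.0, 201.0, 358.0])]
cell_a [(0.65, [328.0, 217.0, 355.0, 227.0]), (0.63, [332.0, 229.0, 356.0, 233.0])]
```

```bash
python3 - <<'E'
import cv2
a=cv2.imread("pics/top0.png")[130:330,140:490]; cv2.imwrite("pics/topc.png",cv2.resize(a,(788,450),interpolation=cv2.INTER_CUBIC))
a=cv2.imread("pics/side0.png")[120:370,130:500]; cv2.imwrite("pics/sidec.png",cv2.resize(a,(740,500),interpolation=cv2.INTER_CUBIC))
E
```

```text
(no output)
```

View pics/topc.png

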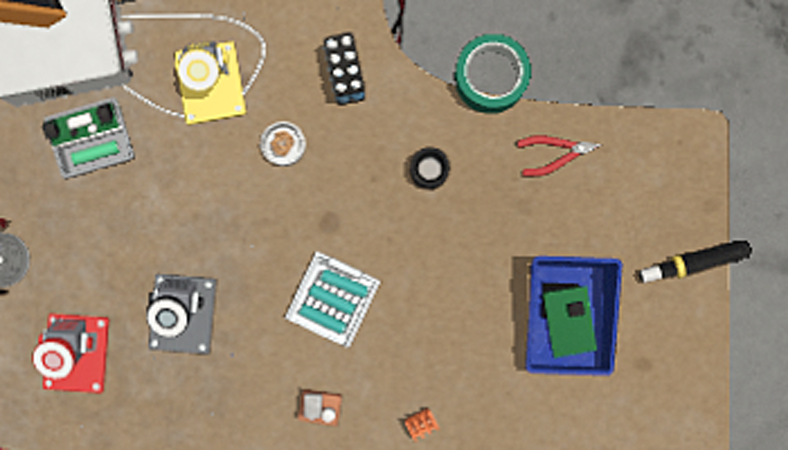

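View pics/sidec.png

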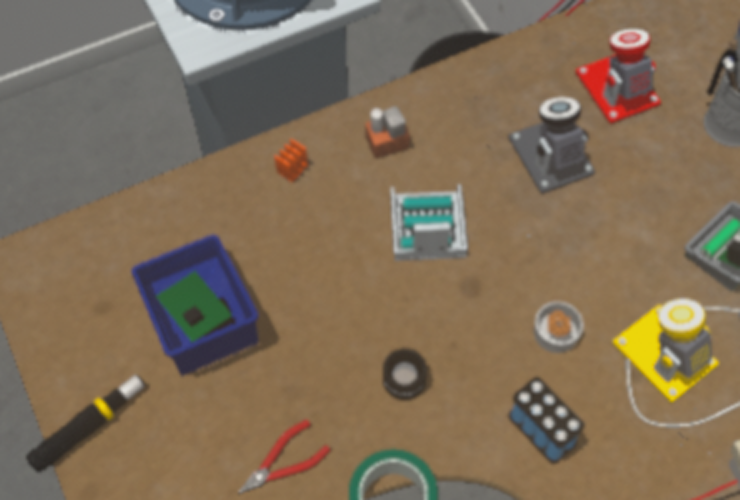

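```bash
cat > h.py <<'E'
from rig import *
import cv2,numpy as np
from scipy.optimize import minimize,least_squares
from scipy.spatial.transform import Rotation as R
P={n:camera_params(n) for n in("top","side")}
def proj(n,X):
    p=P[n];E=np.array(p["extrinsics"]);c=(np.asarray(X)-E[:3,3])@E[:3,:3]
    s=c[:,:2]/c[:,2:];s=s*(1+p["k1"]*(s**2).sum(1,keepdims=True))
    return s*[p["fx"],p["fy"]]+[p["cx"],p["cy"]]
def box(x0,x1,y0,y1,z0,z1): return np.array([[x,y,z] for x in(x0,x1) for y in(y0,y1) for z in(z0,z1)])
TRAY=np.vstack([box(-.05,.05,-.047,.047,0,.004),box(.046,.05,-.047,.047,0,.024),box(-.05,.05,-.047,.047,0,.024),box(.04,.05,-.023,.023,.05,.079)])
BIN=np.vstack([box(-.0775,.0775,-.059,.059,0,.045),box(-.0775,.0775,-.059,.059,0,.066),box(.0735,.0775,-.059,.059,0,.082)])
a=np.linspace(0,2*np.pi,40)
def CAM(dx):
    ring=np.c_[.027*np.cos(a),.027*np.sin(a),0*a]@R.from_euler('y',-25,degrees=True).as_matrix().T+[dx,0,.107]
    return np.vstack([box(-.052,.052,-.042,.042,0,.006),ring])
def place(M,v): return M@R.from_euler('z',v[2],degrees=True).as_matrix().T+[v[0],v[1],0]
S=8
def hullmask(pts,o):
    m=np.zeros((120*S,120*S),np.uint8)
    cv2.fillConvexPoly(m,cv2.convexHull(np.round((pts-o+.5)*S).astype(np.int32)),1);return m
def fit(model,masks,v0,step):
    T=[]
    for n,mk in masks.items():
        ys,xs=np.nonzero(mk);c=np.array([xs.mean(),ys.mean()]);o=np.round(c)-60
        px=np.vstack([np.c_[xs,ys]+d for d in np.array([[-.5,0],[.5,0],[0,.5],[0,-.5]])])
        T.append((n,o,hullmask(px,o)))
    f=lambda v:sum((hullmask(proj(n,model(v)),o)!=t).sum()/t.sum() for n,o,t in T)
    v0=np.array(v0,float);best=None
    for k in(1,.3):
        r=minimize(f,v0,method="Nelder-Mead",options=dict(initial_simplex=np.vstack([v0]+[v0+k*s for s in np.diag(step)]),maxiter=400,xatol=1e-5,fatol=1e-5));v0=r.x
    return r.x,r.fun
E
cat > m.py <<'E'
from h import *
def mask(n,t,pt):
    best=[d for d in cut_out(n,t) if d["region"][pt[1]-4:pt[1]+5,pt[0]-4:pt[0]+5].any()]
    return max(best,key=lambda d:d["p"])["region"]
im={n:capture(n) for n in P}
K=dict(tray=(lambda v:place(TRAY,v),{"top":(287,263),"side":(345,234)},[.45,.02,-20],[.03,.03,10]),
 bin=(lambda v:place(BIN,v),{"top":(397,272),"side":(228,272)},[.45,-.25,0],[.03,.03,8]),
 camera=(lambda v:place(CAM(v[3]),v),{"top":(215,270),"side":(410,195)},[.45,.25,-5,0],[.03,.03,8,.01]))
for t,(mod,pts,v0,st) in K.items():
    ms={n:mask(n,t,p) for n,p in pts.items()}
    v,f=fit(mod,ms,v0,st);print(t,np.round(v,4),round(f,3))
    for n in P:
        vv,ff=fit(mod,{n:ms[n]},v,np.array(st)*.2);print('  ',n,np.round(vv,4),round(ff,3))
        cv2.polylines(im[n],[np.round(cv2.convexHull(proj(n,mod(v)).astype(np.float32))).astype(np.int32)],True,(255,0,255))
A=cv2.resize(im["top"][225:325,190:430],(720,300),interpolation=cv2.INTER_CUBIC)
B=cv2.resize(im["side"][155:315,190:435],(720,470),interpolation=cv2.INTER_CUBIC)[:290]
B=cv2.resize(im["side"][160:315,190:435],(474,300),interpolation=cv2.INTER_CUBIC);C=np.zeros((300,720,3),np.uint8);C[:,:474]=B
cv2.imwrite("pics/ov.png",np.vstack([A,C])[:,:,::-1])
E
python3 m.py
```

```text
tray [  0.5364   0.0364 -24.9753] 0.184
   top [  0.536    0.0378 -24.2686] 0.036
   side [  0.5381   0.0329 -23.7206] 0.102
bin [ 0.5189 -0.2861 -0.8721] 0.201
   top [ 0.5189 -0.2859 -0.7421] 0.071
   side [ 0.5146 -0.2859 -0.4924] 0.125
camera [ 5.1290e-01  2.4060e-01 -3.1552e+00 -1.0000e-04] 0.094
   top [ 5.1130e-01  2.4140e-01 -3.5603e+00  1.4000e-03] 0.064
   side [ 5.1330e-01  2.4060e-01 -2.9336e+00 -6.0000e-04] 0.022
```

View pics/ov.png

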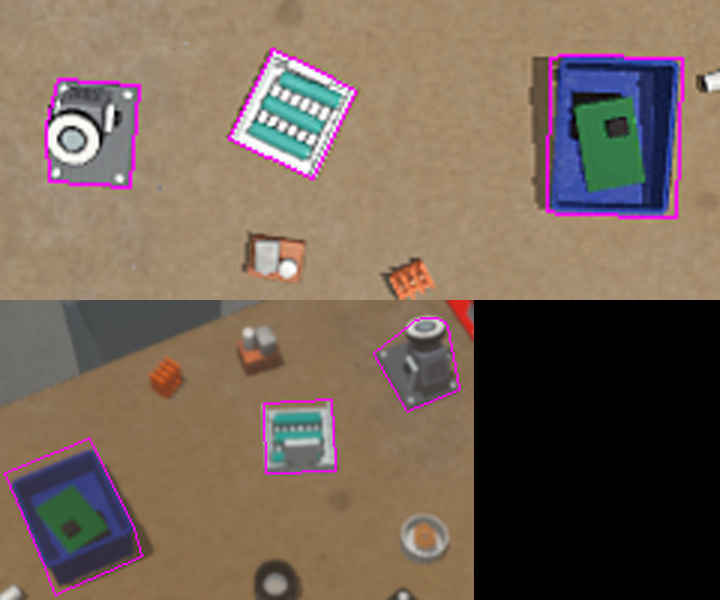

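The overlay shows my fits matching the tray (top crop ≈(293,115)), grey camera (≈(95,133)) and blue bin (≈(615,135)). Next I plan the approach.

```bash
cat >> h.py <<'E'
TR=[.5362,.0362,-24.4]; LENS=np.array([.5129,.2406,.107]); CY=-3.2; BINP=[.5185,-.286,-.8]
def tray_to_tool(o,yaw,tilt,flip,g=(.045,0,.062)):
    """TCP pose for tray origin o, yaw, front-down tilt (deg)"""
    Rt=R.from_euler('ZY',[yaw,-tilt],degrees=True).as_matrix()
    s=-1 if flip else 1
    Rl=np.c_[[0,s,0],[s,0,0],[0,0,-1]]   # tool axes in tray
    return np.array(o)+Rt@(np.array(g)+[0,0,.155]),Rt@Rl
def delta(p,Rm,st=None):
    st=st or sense();p0=np.array(st["ee_pos"]);R0=np.array(st["tool_rot"]).reshape(3,3)
    return np.round(R0.T@(p-p0)/.2,3),np.round(R.from_matrix(R0.T@Rm).as_rotvec(degrees=True)/45,3)
E
python3 - <<'E'
from h import *
s=sense();print({k:np.round(v,4).tolist() for k,v in s.items()})
for f in(0,1):
    for dz in(.1,0):print(f,dz,*tray_to_tool([TR[0],TR[1],dz],TR[2],0,f)[0],delta(*tray_to_tool([TR[0],TR[1],dz],TR[2],0,f)))
E
```

```text
{'time': 1.3, 'q': [70.2106, 20.0937, 94.6413, 0.0, 65.2643, -4.8475], 'dq': [0.153, 0.014, 0.0035, 0.0412, -0.0043, 0.0171], 'effort': [-0.002, -50.6025, -29.1645, -0.0002, 0.0007, 0.0], 'ee_pos': [0.1418, 0.5314, 0.4047], 'tool_rot': [[-0.9662, 0.2578, 0.0], [0.2578, 0.9662, 0.0], [-0.0, 0.0, -1.0]], 'ft_force': [-0.2035, 0.0194, -0.3546], 'wrist_torque': [0.0128, 0.0272, 0.0044], 'finger_force': 0.0, 'grip_width': 0.0854}
0 0.1 0.577180764736278 0.017610300657895626 0.317 (array([-2.766, -1.921,  0.438]), array([ 0.  , -0.  ,  2.21]))
0 0 0.577180764736278 0.017610300657895626 0.217 (array([-2.766, -1.921,  0.938]), array([ 0.  , -0.  ,  2.21]))
1 0.1 0.577180764736278 0.017610300657895626 0.317 (array([-2.766, -1.921,  0.438]), array([ 0.  ,  0.  , -1.79]))
1 0 0.577180764736278 0.017610300657895626 0.217 (array([-2.766, -1.921,  0.938]), array([ 0.  ,  0.  , -1.79]))
```

Request:
carry_out --hand '[1,1,1,1,1,1]' --delta_pos '[[-0.95,-0.65,0],[-0.95,-0.65,0],[-0.95,-0.65,0],[-0.95,-0.65,0],[-0.95,-0.65,0],[-0.95,-0.65,0]]' --rotation '[[0,0,0.75],[0,0,0.75],[0,0,0.75],[0,0,0.75],[0,0,0.75],[0,0,0.75]]'

```text
time: 1.9
ee_pos: [0.2936, 0.3547, 0.4049]
tool_rot: [[-0.657, 0.754, 0.001], [0.754, 0.657, -0.0], [-0.0, 0.0, -1.0]]
ft_force: [0.4, 0.6, 0.0]
grip_width: 0.085
finger_force: 0.0
```

Request:
carry_out --hand '[0.4,0.4,0.4,0.4,0.4,0.4]' --delta_pos '[[-1,-0.02,0],[-1,-0.02,0],[-1,-0.02,0],[-1,-0.02,0],[-1,-0.02,0],[-1,-0.02,0]]' --rotation '[[0,0,0.75],[0,0,0.75],[0,0,0.75],[0,0,0.75],[0,0,0.75],[0,0,0.75]]'

```text
time: 2.5
ee_pos: [0.4212, 0.2037, 0.4046]
tool_rot: [[-0.13, 0.991, -0.0], [0.991, 0.13, 0.0], [0.0, -0.0, -1.0]]
ft_force: [-1.0, -0.7, -0.2]
grip_width: 0.0597
finger_force: 0.0
```

```bash
python3 - <<'E'
from h import *
s=sense();print(s["time"],s["ee_pos"],s["q"])
print(delta(*tray_to_tool([TR[0],TR[1],.08],TR[2],0,0)))
E
```

```text
2.5 [0.42117048 0.20371391 0.40458756] [2.01052986e+01 1.15080491e+01 1.06280996e+02 1.71211191e-02
 6.22242709e+01 1.26030364e+01]
(array([-1.024,  0.652,  0.538]), array([-0.   , -0.   ,  0.709]))
```

Request:
carry_out --hand '[0.1,0.1,0.1,0.1,0.1,0.1,0.1,0.1,0.1,0.1]' --delta_pos '[[-1,0.652,0],[-1,0.652,0],[-1,0.652,0],[-1,0.652,0],[-1,0.652,0.3],[-1,0.652,0.53],[-1,0.652,0.53],[-1,0.652,0.53],[-1,0.652,0.53],[-1,0.652,0.53]]' --rotation '[[0,0,0.709],[0,0,0.709],[0,0,0.709],[0,0,0.709],[0,0,0.709],[0,0,0.709],[0,0,0.709],[0,0,0.709],[0,0,0.709],[0,0,0.709]]'

```text
time: 3.5
ee_pos: [0.5767, 0.0238, 0.3012]
tool_rot: [[0.411, 0.912, 0.004], [0.912, -0.411, -0.0], [0.001, 0.003, -1.0]]
ft_force: [0.0, -0.6, 0.6]
grip_width: 0.0471
finger_force: 0.0
```

```bash
python3 - <<'E'
from h import *
s=sense();print(s["time"],s["ee_pos"],s["q"],s["grip_width"])
p,Rm=tray_to_tool([TR[0],TR[1],0],TR[2],0,0);print(delta(p,Rm))
im=capture("side")
for z in(.062,):
  g=p+[0,0,-.155]
  u=proj("side",[g]);print(u)
a=cv2.resize(im[150:270,270:430],(800,600),interpolation=cv2.INTER_CUBIC);cv2.imwrite("pics/s2.png",a[:,:,::-1])
E
```

```text
3.5 [0.57670238 0.02384089 0.301151  ] [-2.25411001e+00  2.99244339e+01  9.57511497e+01  3.86790357e-03
  5.41226147e+01  2.20056672e+01] 0.04708418108002708
(array([-0.028,  0.014,  0.421]), array([ 0.004, -0.002,  0.003]))
[[345.81393026 235.4178961 ]]
```

View pics/s2.png

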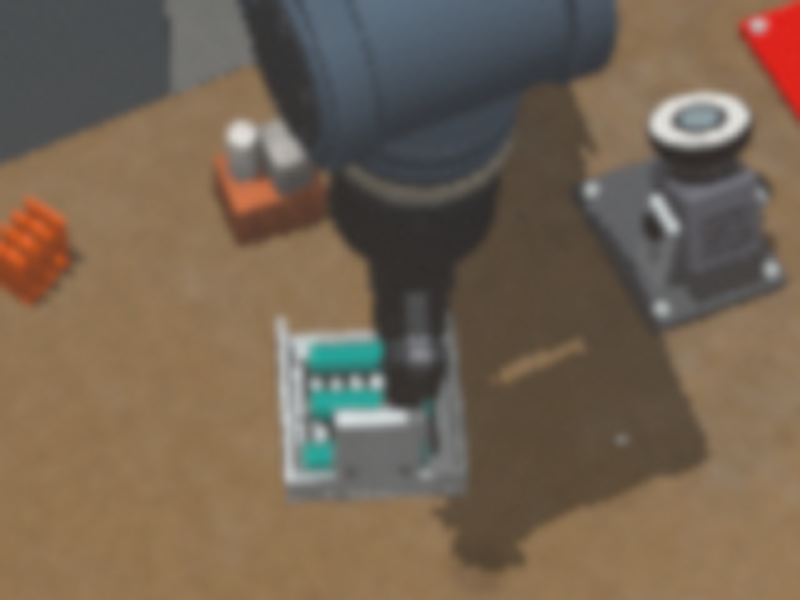

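Request:
carry_out --hand '[0.1,0.1,0.1,0.1,0.1,0.1,0.1,0.1,0.1,0.1]' --delta_pos '[[-0.024,0,0],[-0.024,0,0.05],[-0.024,0,0.12],[-0.024,0,0.2],[-0.024,0,0.28],[-0.024,0,0.34],[-0.024,0,0.38],[-0.024,0,0.408],[-0.024,0,0.408],[-0.024,0,0.408]]' --rotation '[[0,0,0],[0,0,0],[0,0,0],[0,0,0],[0,0,0],[0,0,0],[0,0,0],[0,0,0],[0,0,0],[0,0,0]]'

```text
time: 4.55
ee_pos: [0.5746, 0.0184, 0.2174]
tool_rot: [[0.412, 0.911, 0.001], [0.911, -0.412, -0.0], [0.0, 0.001, -1.0]]
ft_force: [0.1, -0.3, 0.5]
grip_width: 0.047
finger_force: 0.0
```

```bash
python3 - <<'E'
from h import *
s=sense();print(s["time"],s["ee_pos"],s["ft_force"],s["grip_width"])
print(delta(*tray_to_tool([TR[0],TR[1],0],TR[2],0,0)))
im=capture("side")
a=cv2.resize(im[180:270,290:410],(800,600),interpolation=cv2.INTER_CUBIC);cv2.imwrite("pics/s3.png",a[:,:,::-1])
E
```

```text
4.55 [0.57462294 0.01844203 0.21741999] [ 0.06752297 -0.28969669  0.47001544] 0.04699365381988406
(array([0.001, 0.013, 0.002]), array([ 0.001, -0.   ,  0.001]))
```

View pics/s3.png

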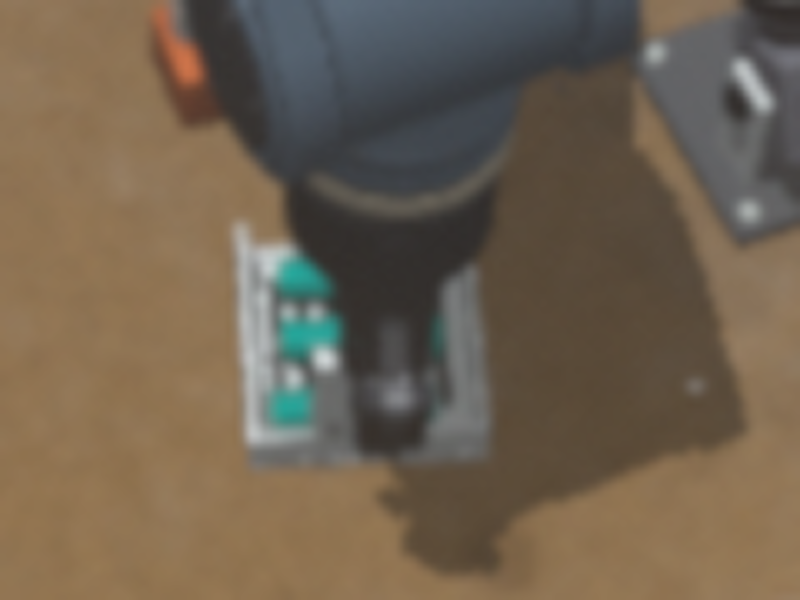

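Request:
carry_out --hand '[0.1,0.1,-0.3,-0.6,-1,-1,-1,-1,-1,-1,-1,-1]' --delta_pos '[[0,0.012,0],[0,0.012,0],[0,0.012,0],[0,0.012,0],[0,0.012,0],[0,0.012,0],[0,0.012,0],[0,0.012,0],[0,0.012,0],[0,0.012,0],[0,0.012,0],[0,0.012,0]]' --rotation '[[0,0,0],[0,0,0],[0,0,0],[0,0,0],[0,0,0],[0,0,0],[0,0,0],[0,0,0],[0,0,0],[0,0,0],[0,0,0],[0,0,0]]' --force 80

```text
time: 5.8
ee_pos: [0.5768, 0.0174, 0.2173]
tool_rot: [[0.412, 0.911, 0.001], [0.911, -0.412, -0.0], [0.0, 0.001, -1.0]]
ft_force: [0.2, -0.4, 5.6]
grip_width: 0.0093
finger_force: 78.7
```

Request:
carry_out --hand '[-1,-1,-1,-1,-1,-1,-1,-1,-1,-1,-1,-1,-1,-1,-1,-1,-1,-1]' --delta_pos '[[0,0,-0.01],[0,0,-0.02],[0,0,-0.04],[0,0,-0.07],[0,0,-0.11],[0,0,-0.16],[0,0,-0.22],[0,0,-0.28],[0,0,-0.34],[0,0,-0.4],[0,0,-0.46],[0,0,-0.51],[0,0,-0.55],[0,0,-0.58],[0,0,-0.59],[0,0,-0.6],[0,0,-0.6],[0,0,-0.6]]' --rotation '[[0,0,0],[0,0,0],[0,0,0],[0,0,0],[0,0,0],[0,0,0],[0,0,0],[0,0,0],[0,0,0],[0,0,0],[0,0,0],[0,0,0],[0,0,0],[0,0,0],[0,0,0],[0,0,0],[0,0,0],[0,0,0]]'

```text
time: 7.6
ee_pos: [0.5766, 0.0174, 0.3367]
tool_rot: [[0.412, 0.911, -0.001], [0.911, -0.412, 0.0], [-0.0, -0.001, -1.0]]
ft_force: [-0.2, -0.1, -3.0]
grip_width: 0.009
finger_force: 77.9
```

```bash
python3 - <<'E'
from h import *
s=sense();print(s["time"],s["ee_pos"],s["ft_force"],s["grip_width"],s["finger_force"],s["wrist_torque"])
E=[BINP[0]+.028,BINP[1],.10]
for tilt in(0,20,40):
  # tray origin from open edge point
  o=np.array(E)+R.from_euler('ZY',[-1,-tilt],degrees=True).apply([.05,0,0])+([0,0,.06] if tilt==0 else 0)
  p,Rm=tray_to_tool(o,-1,tilt,0);print(tilt,p.round(3),delta(p,Rm))
im=capture("side")
a=cv2.resize(im[140:260,270:430],(640,480),interpolation=cv2.INTER_CUBIC);cv2.imwrite("pics/s4.png",a[:,:,::-1])
E
```

```text
7.6 [0.57658047 0.01742639 0.33673751] [-0.2281312  -0.06421203 -2.96239837] 0.009014527914393333 77.86928415298462 [-0.10502075 -0.08683275  0.00421298]
0 [ 0.641 -0.288  0.377] (array([-1.256,  0.924, -0.202]), array([-0.001,  0.   , -0.519]))
20 [ 0.562 -0.286  0.336] (array([-1.414,  0.558,  0.002]), array([-0.439,  0.091, -0.514]))
40 [ 0.48  -0.285  0.327] (array([-1.576,  0.182,  0.047]), array([-0.877,  0.181, -0.498]))
```

View pics/s4.png

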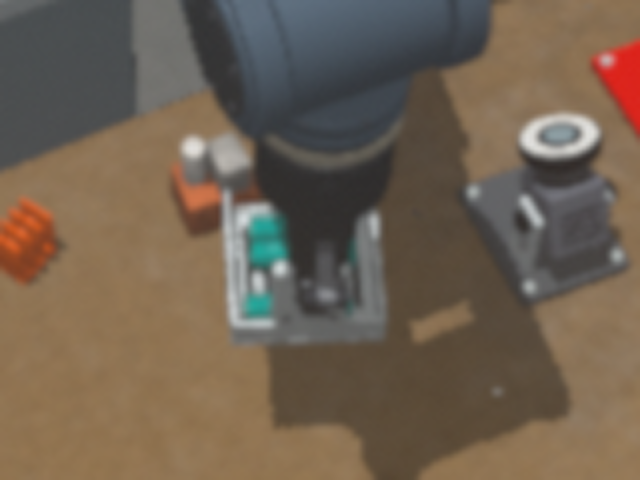

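Request:
carry_out --hand '[-1,-1,-1,-1,-1,-1,-1,-1,-1,-1,-1,-1,-1,-1]' --delta_pos '[[-0.015,0.01,-0.01],[-0.045,0.03,-0.03],[-0.09,0.06,-0.06],[-0.15,0.1,-0.09],[-0.22,0.15,-0.12],[-0.3,0.2,-0.15],[-0.38,0.25,-0.17],[-0.46,0.3,-0.19],[-0.54,0.35,-0.2],[-0.6,0.39,-0.2],[-0.65,0.42,-0.2],[-0.68,0.44,-0.2],[-0.7,0.45,-0.2],[-0.7,0.45,-0.2]]' --rotation '[[0,0,-0.01],[0,0,-0.02],[0,0,-0.04],[0,0,-0.06],[0,0,-0.08],[0,0,-0.11],[0,0,-0.14],[0,0,-0.17],[0,0,-0.2],[0,0,-0.22],[0,0,-0.24],[0,0,-0.25],[0,0,-0.26],[0,0,-0.26]]'

```text
time: 9.05
ee_pos: [0.6009, -0.1476, 0.3771]
tool_rot: [[0.219, 0.976, -0.0], [0.976, -0.219, -0.0], [-0.0, -0.0, -1.0]]
ft_force: [-0.6, 0.7, -3.7]
grip_width: 0.009
finger_force: 77.9
```

```bash
python3 - <<'E'
from h import *
s=sense();print(s["time"],s["ee_pos"],s["ft_force"],s["q"])
o=[BINP[0]+.028+.05,BINP[1],.16]
p,Rm=tray_to_tool(o,-1,0,0,(.045,.004,.062));print(p.round(3),delta(p,Rm))
E
```

```text
9.05 [ 0.60086158 -0.14759635  0.37710872] [-0.60008501  0.72631013 -3.73424683] [-1.81107462e+01  2.87874261e+01  8.54993756e+01 -2.33437934e-03
  6.57158407e+01 -5.45136613e+00]
[ 0.642 -0.283  0.377] (array([-0.615,  0.347,  0.001]), array([-0.   ,  0.   , -0.259]))
```

Request:
carry_out --hand '[-1,-1,-1,-1,-1,-1,-1,-1,-1,-1,-1,-1,-1,-1]' --delta_pos '[[-0.015,0.01,0],[-0.04,0.02,0],[-0.08,0.045,0],[-0.13,0.075,0],[-0.19,0.11,0],[-0.26,0.15,0],[-0.33,0.19,0],[-0.4,0.23,0],[-0.47,0.27,0],[-0.53,0.3,0],[-0.575,0.325,0],[-0.605,0.34,0],[-0.615,0.347,0],[-0.615,0.347,0]]' --rotation '[[0,0,-0.01],[0,0,-0.02],[0,0,-0.04],[0,0,-0.06],[0,0,-0.08],[0,0,-0.11],[0,0,-0.14],[0,0,-0.17],[0,0,-0.2],[0,0,-0.22],[0,0,-0.24],[0,0,-0.25],[0,0,-0.26],[0,0,-0.26]]'

```text
time: 10.45
ee_pos: [0.6417, -0.2824, 0.377]
tool_rot: [[0.016, 1.0, -0.0], [1.0, -0.016, 0.0], [0.0, -0.0, -1.0]]
ft_force: [0.2, 0.1, -4.6]
grip_width: 0.009
finger_force: 77.9
```

```bash
python3 - <<'E'
from h import *
s=sense();print(s["time"],s["ee_pos"],s["ft_force"])
c=np.array([BINP[0]+.028,BINP[1],.10])
N=16
for i in range(1,N+1):
  tilt=42*i/N; u=min(1,i/8)
  e=c+[0,0,.06*(1-u)]
  o=e+R.from_euler('ZY',[-1,-tilt],degrees=True).apply([.05,0,0])
  d,r=delta(*tray_to_tool(o,-1,tilt,0,(.045,.004,.062)));print(round(tilt,1),d.round(2).tolist(),r.round(2).tolist())
im=capture("side")
a=cv2.resize(im[150:330,150:390],(800,600),interpolation=cv2.INTER_CUBIC);cv2.imwrite("pics/s5.png",a[:,:,::-1])
E
```

```text
10.45 [ 0.64174305 -0.28242599  0.37700805] [ 0.22842016  0.05970199 -4.61937354]
2.6 [-0.01, -0.05, 0.02] [-0.06, -0.0, 0.0]
5.2 [-0.01, -0.1, 0.04] [-0.12, -0.0, 0.0]
7.9 [-0.01, -0.15, 0.06] [-0.18, -0.0, 0.0]
10.5 [-0.01, -0.21, 0.08] [-0.23, -0.0, 0.0]
13.1 [-0.01, -0.26, 0.11] [-0.29, -0.0, 0.0]
15.8 [-0.01, -0.31, 0.14] [-0.35, -0.0, 0.0]
18.4 [-0.01, -0.37, 0.17] [-0.41, -0.0, 0.0]
21.0 [-0.01, -0.42, 0.2] [-0.47, -0.0, 0.0]
23.6 [-0.01, -0.48, 0.2] [-0.52, -0.0, 0.0]
26.2 [-0.01, -0.53, 0.2] [-0.58, -0.0, 0.0]
28.9 [-0.01, -0.58, 0.21] [-0.64, -0.0, 0.0]
31.5 [-0.0, -0.64, 0.21] [-0.7, -0.0, 0.0]
34.1 [-0.0, -0.69, 0.22] [-0.76, -0.0, 0.0]
36.8 [-0.0, -0.74, 0.23] [-0.82, -0.0, 0.0]
39.4 [-0.0, -0.8, 0.24] [-0.88, -0.0, 0.0]
42.0 [-0.0, -0.85, 0.26] [-0.93, -0.0, 0.0]
```

View pics/s5.png

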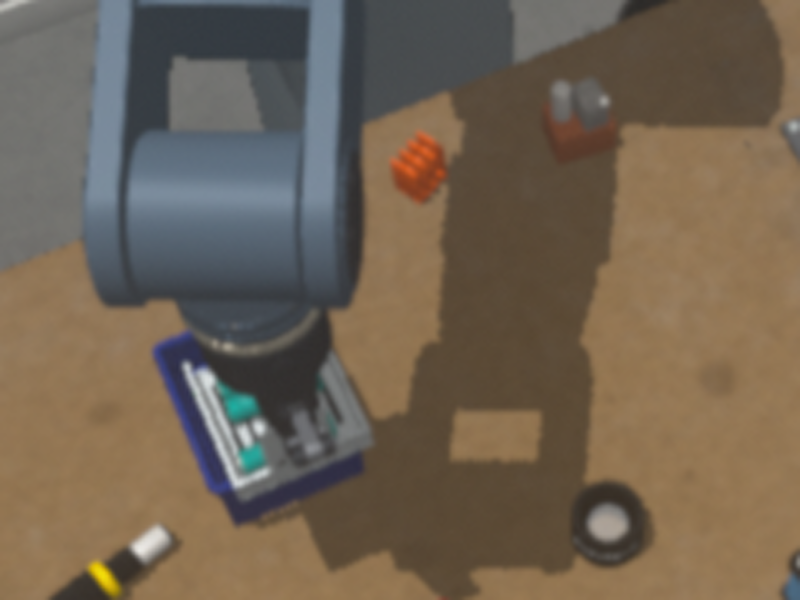

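Request:
carry_out --hand '[-1,-1,-1,-1,-1,-1,-1,-1,-1,-1,-1,-1,-1,-1,-1,-1,-1,-1,-1,-1]' --delta_pos '[[0,-0.03,0.01],[-0.01,-0.07,0.03],[-0.01,-0.12,0.06],[-0.01,-0.18,0.09],[-0.01,-0.24,0.12],[-0.01,-0.31,0.16],[-0.01,-0.37,0.2],[-0.01,-0.42,0.23],[-0.01,-0.48,0.25],[-0.01,-0.53,0.25],[-0.01,-0.58,0.26],[0,-0.64,0.26],[0,-0.69,0.27],[0,-0.74,0.28],[0,-0.8,0.29],[0,-0.85,0.31],[0,-0.85,0.31],[0,-0.85,0.31],[0,-0.85,0.31],[0,-0.85,0.31]]' --rotation '[[-0.03,0,0],[-0.07,0,0],[-0.13,0,0],[-0.2,0,0],[-0.27,0,0],[-0.35,0,0],[-0.41,0,0],[-0.47,0,0],[-0.52,0,0],[-0.58,0,0],[-0.64,0,0],[-0.7,0,0],[-0.76,0,0],[-0.82,0,0],[-0.88,0,0],[-0.93,0,0],[-0.93,0,0],[-0.93,0,0],[-0.93,0,0],[-0.93,0,0]]'

```text
time: 12.5
ee_pos: [0.4722, -0.2795, 0.3154]
tool_rot: [[0.016, 0.745, 0.667], [1.0, -0.012, -0.011], [-0.0, 0.667, -0.745]]
ft_force: [-0.3, 0.2, -2.1]
grip_width: 0.0092
finger_force: 78.6
```

```bash
python3 - <<'E'
from h import *
s=sense();print(s["time"],s["ee_pos"],s["ft_force"],s["q"],s["grip_width"])
im=capture("side");im2=capture("top")
a=cv2.resize(im[200:320,170:330],(533,400),interpolation=cv2.INTER_CUBIC);b=cv2.resize(im2[220:320,370:436],(264,400),interpolation=cv2.INTER_CUBIC)
cv2.imwrite("pics/s6.png",np.hstack([a,b])[:,:,::-1])
E
```

```text
12.5 [ 0.47220268 -0.27950347  0.31536491] [-0.30325729  0.24743845 -2.14227791] [-39.4848379   23.56830556 108.16963927  63.36222612  27.71904936
 -91.18616436] 0.009154123154953984
```

View pics/s6.png

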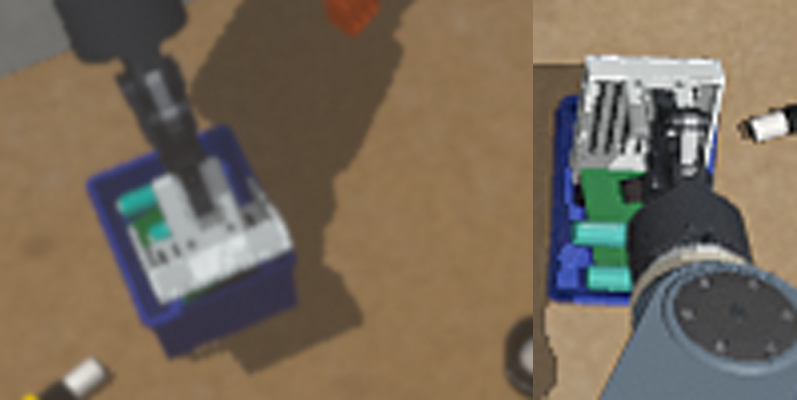

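Request:
carry_out --hand '[-1,-1,-1,-1,-1,-1,-1,-1,-1,-1,-1,-1]' --delta_pos '[[0,0.02,-0.02],[0,0.06,-0.06],[0,0.12,-0.13],[0,0.2,-0.22],[0,0.28,-0.32],[0,0.36,-0.41],[0,0.42,-0.47],[0,0.46,-0.51],[0,0.47,-0.52],[0,0.47,-0.52],[0,0.47,-0.52],[0,0.47,-0.52]]' --rotation '[[0,0,0],[0,0,0],[0,0,0],[0.03,0,0],[0.08,0,0],[0.14,0,0],[0.2,0,0],[0.26,0,0],[0.32,0,0],[0.36,0,0],[0.378,0,0],[0.378,0,0]]'

```text
time: 13.8
ee_pos: [0.4724, -0.2796, 0.4554]
tool_rot: [[0.017, 0.907, 0.42], [1.0, -0.015, -0.007], [-0.0, 0.42, -0.908]]
ft_force: [0.7, 0.2, -1.3]
grip_width: 0.009
finger_force: 78.6
```

```bash
cat >> h.py <<'E'
G=(.045,.004,.062)
def show(d,g=G):
    z=R.from_euler('ZY',[CY,-25],degrees=True).apply([0,0,1])
    return tray_to_tool(LENS+d*z,CY,25,0,g)
E
python3 - <<'E'
from h import *
s=sense();print(s["time"],s["ee_pos"],s["ft_force"],s["q"],s["grip_width"])
p,Rm=show(.16);print(p,delta(p,Rm))
im=capture("side")
print([(round(d["p"],2),np.round(d["extent"]).tolist()) for d in boxes_of("side","cell_a")])
print([(round(d["p"],2),np.round(d["extent"]).tolist()) for d in boxes_of("side","tray")])
a=cv2.resize(im[190:320,170:330],(738,600),interpolation=cv2.INTER_CUBIC)
cv2.imwrite("pics/s7.png",a[:,:,::-1])
E
```

```text
13.8 [ 0.47237613 -0.27957083  0.45542918] [ 0.72622031  0.15440151 -1.2568196 ] [-37.90138142  14.08966872  96.61719289  19.05869785  50.58214341
 -46.68628387] 0.009049545953600822
[0.39476489 0.25121102 0.46769586] (array([ 2.647, -0.367, -0.238]), array([-0.004, -0.021,  0.045]))
[(0.73, [207.0, 250.0, 233.0, 268.0]), (0.59, [215.0, 260.0, 239.0, 271.0])]
[(0.71, [191.0, 210.0, 242.0, 249.0])]
```

View pics/s7.png

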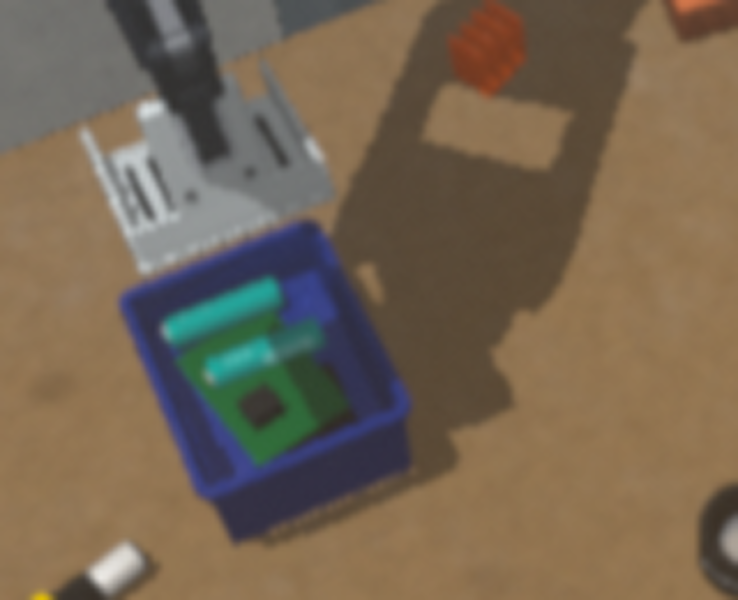

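Request:
carry_out --hand '[-1,-1,-1,-1,-1,-1,-1,-1,-1,-1]' --delta_pos '[[0.05,0,0],[0.15,-0.02,-0.02],[0.28,-0.04,-0.04],[0.42,-0.06,-0.06],[0.56,-0.08,-0.08],[0.7,-0.1,-0.1],[0.83,-0.11,-0.11],[0.93,-0.12,-0.12],[0.98,-0.12,-0.12],[1,-0.12,-0.12]]' --rotation '[[0,0,0],[0,0,0],[0,0,0],[0,0,0],[0,0,0],[0,0,0],[0,0,0],[0,0,0],[0,0,0],[0,0,0]]'

```text
time: 14.95
ee_pos: [0.4437, -0.0782, 0.4671]
tool_rot: [[0.015, 0.907, 0.42], [1.0, -0.014, -0.006], [-0.0, 0.42, -0.907]]
ft_force: [0.3, -0.7, -1.4]
grip_width: 0.0095
finger_force: 78.6
```

Request:
carry_out --hand '[-1,-1,-1,-1,-1,-1,-1,-1,-1,-1]' --delta_pos '[[0.05,0,0],[0.15,-0.02,-0.02],[0.28,-0.04,-0.04],[0.42,-0.06,-0.06],[0.56,-0.08,-0.08],[0.7,-0.1,-0.1],[0.83,-0.11,-0.11],[0.93,-0.12,-0.12],[0.98,-0.12,-0.12],[1,-0.12,-0.12]]' --rotation '[[0,0,0],[0,0,0],[0,0,0],[0,0,0],[0,0,0],[0,0,0],[0,0,0],[0,0,0],[0,0,0],[0,0,0]]'

```text
time: 15.95
ee_pos: [0.4155, 0.1219, 0.4785]
tool_rot: [[0.016, 0.907, 0.42], [1.0, -0.014, -0.007], [0.0, 0.42, -0.908]]
ft_force: [-0.3, 0.0, -1.0]
grip_width: 0.009
finger_force: 78.6
```

```bash
python3 - <<'E'
from h import *
s=sense();print(s["time"],s["ee_pos"],s["ft_force"],s["q"],s["grip_width"])
p,Rm=show(.16);print(p,delta(p,Rm))
for n in P:
  im=capture(n)
  for t in("cell_a",):print(n,t,[(round(d["p"],2),np.round(d["extent"]).tolist()) for d in boxes_of(n,t)])
a=cv2.resize(im[190:320,170:330],(400,325),interpolation=cv2.INTER_CUBIC)
b=cv2.resize(capture("top")[230:330,360:480],(390,325),interpolation=cv2.INTER_CUBIC)
cv2.imwrite("pics/s8.png",np.hstack([a,b])[:,:,::-1])
E
```

```text
15.95 [0.4154782  0.12188365 0.47854295] [-2.60346716e-01  2.07747798e-04 -9.78149632e-01] [ 11.26036315  -0.63907094 110.12133013  -7.01482961  46.39847598
  15.92614326] 0.008980660762935052
[0.39476489 0.25121102 0.46769586] (array([ 0.645, -0.126,  0.001]), array([-0.004, -0.022,  0.046]))
top cell_a [(0.63, [228.0, 268.0, 270.0, 307.0]), (0.59, [274.0, 303.0, 292.0, 319.0]), (0.45, [380.0, 250.0, 402.0, 255.0])]
side cell_a [(0.56, [205.0, 252.0, 234.0, 264.0]), (0.5, [212.0, 260.0, 238.0, 274.0])]
```

View pics/s8.png

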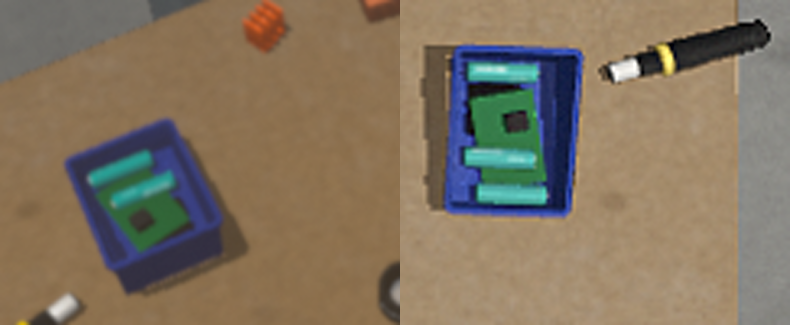

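Request:
carry_out --hand '[-1,-1,-1,-1,-1,-1,-1,-1,-1,-1]' --delta_pos '[[0.04,-0.01,0],[0.12,-0.02,0],[0.22,-0.04,0],[0.33,-0.06,0],[0.44,-0.09,0],[0.54,-0.11,0],[0.61,-0.12,0],[0.645,-0.126,0],[0.645,-0.126,0],[0.645,-0.126,0]]' --rotation '[[0,0,0],[0,0,0.01],[0,-0.01,0.02],[0,-0.01,0.03],[0,-0.02,0.04],[-0.004,-0.022,0.046],[-0.004,-0.022,0.046],[-0.004,-0.022,0.046],[-0.004,-0.022,0.046],[-0.004,-0.022,0.046]]'

```text
time: 17.2
ee_pos: [0.3946, 0.2504, 0.4681]
tool_rot: [[0.057, 0.905, 0.422], [0.998, -0.051, -0.025], [-0.001, 0.423, -0.906]]
ft_force: [-0.6, -0.7, -1.3]
grip_width: 0.0092
finger_force: 78.5
```

```bash
cat > f.py <<'E'
from h import *
s=sense();p0=np.array(s["ee_pos"]);R0=np.array(s["tool_rot"])
Rt=R0@np.c_[[0,1,0],[1,0,0],[0,0,-1]]   # tray axes in world
print(s["time"],p0.round(4),"tray z tilt",np.degrees(np.arctan2(-Rt[0,2],Rt[2,2])).round(2))
o0=p0-Rt@(np.array(G)+[0,0,.155])
ims={n:capture(n) for n in P};ms={}
for n in P:
    q=proj(n,[o0])[0]
    c=[d for d in cut_out(n,"tray") if np.linalg.norm((np.array(d["extent"][:2])+d["extent"][2:])/2-q)<30]
    d=max(c,key=lambda d:d["p"]);ms[n]=d["region"];h=proj(n,TRAY@Rt.T+o0)
    print(n,round(d["p"],2),np.round(d["extent"]),"model",h.min(0).round(1),h.max(0).round(1))
np.savez("ms.npz",**ms,**{"i"+k:v for k,v in ims.items()})
mod=lambda v:(TRAY@R.from_euler('z',v[3] if len(v)>3 else 0,degrees=True).as_matrix().T+v[:3])@Rt.T+o0
for k in(["top","side"],["top"],["side"]):
    v,f=fit(mod,{n:ms[n] for n in k},[0,0,0] if len(k)>1 else [0,0,0],[.006,.006,.006]);print(k,"tray-frame offset mm",(v*1e3).round(1),round(f,3))
v,f=fit(mod,ms,[0,0,0,0],[.006,.006,.006,4]);print("with yaw",v.round(4),round(f,3))
E
python3 f.py
```

```text
17.2 [0.3946 0.2504 0.4681] tray z tilt 24.98
top 0.92 [177. 277. 220. 314.] model [179.2 277. ] [219.2 319.2]
side 0.83 [378.  95. 437. 129.] model [377.5  88.6] [432.9 131.1]
['top', 'side'] tray-frame offset mm [-1.8  3.3 -3.7] 0.556
['top'] tray-frame offset mm [ -89.1   41.3 -170. ] 0.163
['side'] tray-frame offset mm [-6.2  6.  -5.6] 0.152
with yaw [-1.0000e-03  2.5000e-03 -3.8000e-03 -1.6394e+00] 0.552
```

```bash
cat > e.py <<'E'
from h import *
D=np.load("ms.npz")
s=sense();p0=np.array(s["ee_pos"]);R0=np.array(s["tool_rot"]);Rt=R0@np.c_[[0,1,0],[1,0,0],[0,0,-1]]
o0=p0-Rt@(np.array([.045,0,.062])+[0,0,.155])
def seg(a,b): return np.linspace(a,b,60)
ys=np.arange(-10,10.1,.5)
for n in P:
    im=D["i"+n].astype(np.float32);g=sum(np.hypot(cv2.Scharr(im[:,:,c],-1,1,0),cv2.Scharr(im[:,:,c],-1,0,1)) for c in range(3))
    for nm,L in dict(out=[([-.05,k*.047,z],[.05,k*.047,z]) for k in(1,-1) for z in(0,.024)],R=[([-.05,-.047,.024],[.05,-.047,.024])],L=[([-.05,.047,.024],[.05,.047,.024])],inn=[([-.05,k*.043,.024],[.046,k*.043,.024]) for k in(1,-1)]).items():
        X=np.vstack([seg(*map(np.array,l)) for l in L])
        sc=[]
        for y in ys:
            u=proj(n,(X+[0,y/1e3,0])@Rt.T+o0).astype(np.float32)
            sc.append(cv2.remap(g,u[None,:,0],u[None,:,1],cv2.INTER_LINEAR).mean())
        sc=np.array(sc);top=np.argsort(-sc)[:5];print(n,nm,[(ys[i],int(sc[i])) for i in top],int(sc.mean()))
    # extents of bright low-saturation columns in mask
    m=D[n];yy,xx=np.nonzero(m);print(n,"mask x by row",[(r,xx[yy==r].min(),xx[yy==r].max()) for r in range(yy.min()+3,yy.max(),6)])
    u=proj(n,np.array([[-.05,.047,0],[-.05,-.047,0],[.05,.047,.024],[.05,-.047,.024],[.05,.047,0],[.05,-.047,0]])@Rt.T+o0);print(u.round(1).tolist())
E
python3 e.py
```

```text
top out [(np.float64(6.5), 2999), (np.float64(7.0), 2949), (np.float64(7.5), 2902), (np.float64(6.0), 2883), (np.float64(10.0), 2844)] 1833
top R [(np.float64(10.0), 5729), (np.float64(9.5), 5618), (np.float64(9.0), 5522), (np.float64(8.5), 5471), (np.float64(8.0), 5305)] 2731
top L [(np.float64(1.0), 2185), (np.float64(0.5), 2182), (np.float64(1.5), 2142), (np.float64(0.0), 2093), (np.float64(2.0), 2091)] 1447
top inn [(np.float64(6.5), 3899), (np.float64(6.0), 3899), (np.float64(7.0), 3888), (np.float64(7.5), 3875), (np.float64(5.5), 3868)] 2571
top mask x by row [(282, np.int64(188), np.int64(217)), (288, np.int64(197), np.int64(217)), (294, np.int64(195), np.int64(217)), (300, np.int64(195), np.int64(217)), (306, np.int64(194), np.int64(217)), (312, np.int64(195), np.int64(217))]
[[182.0, 311.3], [217.8, 314.2], [177.7, 281.1], [215.3, 284.1], [180.4, 276.9], [217.4, 279.7]]
side out [(np.float64(-2.5), 1140), (np.float64(-3.0), 1136), (np.float64(-2.0), 1129), (np.float64(-3.5), 1111), (np.float64(-1.5), 1102)] 941
side R [(np.float64(-3.0), 2123), (np.float64(-3.5), 2108), (np.float64(-2.5), 2050), (np.float64(-4.0), 2036), (np.float64(-2.0), 1919)] 1302
side L [(np.float64(-1.0), 1561), (np.float64(-0.5), 1558), (np.float64(-1.5), 1551), (np.float64(0.0), 1538), (np.float64(-2.0), 1529)] 1305
side inn [(np.float64(-7.0), 1622), (np.float64(-7.5), 1608), (np.float64(-6.5), 1602), (np.float64(-8.0), 1559), (np.float64(-6.0), 1549)] 1347
side mask x by row [(97, np.int64(405), np.int64(411)), (103, np.int64(405), np.int64(423)), (109, np.int64(379), np.int64(432)), (115, np.int64(380), np.int64(434)), (121, np.int64(386), np.int64(426)), (127, np.int64(395), np.int64(410))]
[[413.4, 104.7], [380.0, 116.3], [433.9, 108.7], [398.2, 121.1], [434.3, 118.1], [399.1, 130.6]]
```

```bash
python3 - <<'E'
from h import *
B={"top":(200,245,240,290),"side":(385,165,432,200)};C={}
z=R.from_euler('ZY',[CY,-25],degrees=True).as_matrix()
for n,(a,b,c,d) in B.items():
    im=cv2.imread(f"pics/{n}0.png")[b:d,a:c]
    im=cv2.resize(im,None,fx=8,fy=8,interpolation=cv2.INTER_CUBIC).min(2)
    m=(im>160).astype(np.uint8);cs,_=cv2.findContours(m,cv2.RETR_EXTERNAL,cv2.CHAIN_APPROX_NONE)
    k=max(cs,key=cv2.contourArea);e=cv2.fitEllipse(cv2.convexHull(k));C[n]=(np.array(e[0])-3.5)/8+[a,b]
    print(n,C[n].round(2),np.array(e[1])/8,e[2])
    t=np.linspace(0,2*np.pi,60);rg=np.c_[.027*np.cos(t),.027*np.sin(t),0*t]@z.T+LENS
    e=cv2.fitEllipse(proj(n,rg).astype(np.float32));print("  model",np.round(e[0],2),np.round(e[1],2),e[2])
f=lambda X:np.hstack([proj(n,[X])[0]-C[n] for n in C])
r=least_squares(f,LENS,x_scale=.01);print("tri",r.x.round(4),r.fun.round(2))
f2=lambda v:f([v[0],v[1],.107]);r=least_squares(f2,LENS[:2]);print("z fixed",r.x.round(4),r.fun.round(2))
g=(.045,.0005,.0623)
for d in(.16,.07):print(d,delta(*show(d,g)))
E
```

```text
top [213.78 271.09] [16.05543327 17.7613163 ] 118.79485321044922
  model [214.23 269.25] [16.7  19.01] 113.2587661743164
side [409.37 173.34] [ 9.95149136 19.27177048] 84.21012878417969
  model [410.16 174.27] [10.81 21.06] 83.55680847167969
tri [0.5076 0.2423 0.1034] [ 0.06  0.03  0.06 -0.  ]
z fixed [0.5086 0.2411] [ 0.22 -0.29  0.05 -0.41]
0.16 (array([-0.013, -0.001,  0.001]), array([ 0.001,  0.001, -0.002]))
0.07 (array([-0.012, -0.001,  0.451]), array([ 0.001,  0.001, -0.002]))
```

```bash
cat >> h.py <<'E'
LENS=np.array([.5083,.2415,.106]); G=(.045,.0005,.0623)
E
python3 - <<'E'
from h import *
for d in(.16,.07):print(d,delta(*show(d,G)))
print(sense()["time"])
E
```

```text
0.16 (array([-0.009, -0.024, -0.004]), array([ 0.001,  0.001, -0.002]))
0.07 (array([-0.009, -0.024,  0.446]), array([ 0.001,  0.001, -0.002]))
17.4
```

Request:
carry_out --hand '[-1,-1,-1,-1,-1,-1,-1,-1,-1,-1,-1,-1,-1,-1,-1,-1]' --delta_pos '[[-0.005,-0.01,0],[-0.009,-0.024,0.02],[-0.009,-0.024,0.05],[-0.009,-0.024,0.1],[-0.009,-0.024,0.16],[-0.009,-0.024,0.22],[-0.009,-0.024,0.28],[-0.009,-0.024,0.33],[-0.009,-0.024,0.38],[-0.009,-0.024,0.41],[-0.009,-0.024,0.43],[-0.009,-0.024,0.44],[-0.009,-0.024,0.446],[-0.009,-0.024,0.446],[-0.009,-0.024,0.446],[-0.009,-0.024,0.446]]' --rotation '[[0,0,0],[0,0,0],[0,0,0],[0,0,0],[0,0,0],[0,0,0],[0,0,0],[0,0,0],[0,0,0],[0,0,0],[0,0,0],[0,0,0],[0,0,0],[0,0,0],[0,0,0],[0,0,0]]'

```text
time: 19.0
ee_pos: [0.4277, 0.247, 0.3855]
tool_rot: [[0.057, 0.905, 0.423], [0.998, -0.051, -0.024], [-0.0, 0.423, -0.906]]
ft_force: [-0.7, 0.0, -1.8]
grip_width: 0.0092
finger_force: 78.5
```

```bash
sed -i 's/^v,f=fit(mod,ms,\[0,0,0,0\].*//; s/^for k in.*/for k in []:/' f.py; python3 - <<'E'
exec(open("f.py").read())
print(delta(*show(.07)),s["ft_force"],np.abs(s["dq"]).max())
E
python3 e.py
```

```text
19.0 [0.4277 0.247  0.3855] tray z tilt 25.01
top 0.9 [188. 262. 226. 301.] model [188.2 264. ] [225.3 303.5]
side 0.58 [381. 125. 434. 165.] model [381.2 123.3] [434.3 163.2]
(array([0.015, 0.001, 0.001]), array([ 0.001,  0.001, -0.001])) [-0.71893837  0.02393539 -1.81572822] 0.08213768703687753
top out [(np.float64(9.0), 2651), (np.float64(8.5), 2646), (np.float64(7.5), 2602), (np.float64(9.5), 2602), (np.float64(8.0), 2595)] 1924
top R [(np.float64(8.5), 5460), (np.float64(9.0), 5396), (np.float64(9.5), 5074), (np.float64(8.0), 4972), (np.float64(10.0), 4762)] 2613
top L [(np.float64(0.5), 1962), (np.float64(0.0), 1947), (np.float64(-0.5), 1894), (np.float64(1.0), 1873), (np.float64(-1.0), 1835)] 1581
top inn [(np.float64(4.5), 3757), (np.float64(5.0), 3683), (np.float64(10.0), 3647), (np.float64(9.5), 3509), (np.float64(4.0), 3491)] 2462
top mask x by row [(268, np.int64(200), np.int64(224)), (274, np.int64(188), np.int64(224)), (280, np.int64(205), np.int64(225)), (286, np.int64(205), np.int64(225)), (292, np.int64(204), np.int64(225)), (298, np.int64(205), np.int64(225))]
[[191
[... 303 characters left out ...]
oat64(-3.5), 2326), (np.float64(5.0), 2293), (np.float64(4.5), 2281)] 1671
side L [(np.float64(-1.0), 1561), (np.float64(-1.5), 1557), (np.float64(-0.5), 1551), (np.float64(-2.0), 1526), (np.float64(-8.0), 1524)] 1330
side inn [(np.float64(-6.5), 1895), (np.float64(-7.0), 1892), (np.float64(-6.0), 1867), (np.float64(1.0), 1861), (np.float64(-7.5), 1859)] 1551
side mask x by row [(131, np.int64(407), np.int64(425)), (137, np.int64(406), np.int64(427)), (143, np.int64(382), np.int64(434)), (149, np.int64(384), np.int64(434)), (155, np.int64(391), np.int64(424)), (161, np.int64(398), np.int64(405))]
[[414.3, 136.1], [382.2, 147.6], [434.0, 142.1], [399.9, 154.4], [434.4, 150.7], [400.7, 163.0]]
```

Request:
carry_out --hand '[-1,-1,-1,-1,-1,-1]' --delta_pos '[[0.007,0,0],[0.014,0,0],[0.014,0,0],[0.014,0,0],[0.014,0,0],[0.014,0,0]]' --rotation '[[0,0,0],[0,0,0],[0,0,0],[0,0,0],[0,0,0],[0,0,0]]'

```text
time: 19.8
ee_pos: [0.4279, 0.2498, 0.3852]
tool_rot: [[0.057, 0.905, 0.422], [0.998, -0.051, -0.024], [-0.0, 0.423, -0.906]]
ft_force: [0.3, -0.2, -1.6]
grip_width: 0.0092
finger_force: 78.5
```

```bash
python3 - <<'E'
exec(open("f.py").read())
print(delta(*show(.07)),s["ft_force"])
xs=np.arange(-10,10.1,.5)
for n in P:
    im=ims[n].astype(np.float32);g=sum(np.hypot(cv2.Scharr(im[:,:,c],-1,1,0),cv2.Scharr(im[:,:,c],-1,0,1)) for c in range(3))
    for nm,(x,z) in dict(backtop=(.05,.024),backbot=(.05,0)).items():
        X=np.array([[x,y,z] for y in np.linspace(-.045,.045,80)])
        sc=[]
        for d in xs:
            u=proj(n,(X+[d/1e3,0,0])@Rt.T+o0).astype(np.float32);sc.append(cv2.remap(g,u[None,:,0],u[None,:,1],cv2.INTER_LINEAR).mean())
        sc=np.array(sc);print(n,nm,[(float(xs[i]),int(sc[i])) for i in np.argsort(-sc)[:4]],int(sc.mean()))
E
```

```text
19.8 [0.4279 0.2498 0.3852] tray z tilt 24.98
top 0.76 [188. 264. 230. 304.] model [187.2 263.9] [224.3 303.5]
side 0.81 [382. 128. 437. 160.] model [382.1 123. ] [435.2 162.9]
(array([0.001, 0.001, 0.001]), array([ 0.   ,  0.001, -0.001])) [ 0.31741863 -0.18769817 -1.58534698]
top backtop [(0.0, 2859), (-0.5, 2842), (10.0, 2778), (0.5, 2761)] 2160
top backbot [(7.5, 4908), (8.0, 4904), (7.0, 4747), (8.5, 4666)] 3102
side backtop [(-4.0, 1140), (-4.5, 1139), (-3.5, 1137), (-5.0, 1130)] 909
side backbot [(1.5, 2702), (1.0, 2698), (2.0, 2685), (0.5, 2670)] 1719
```

```bash
python3 -c "
from rig import *
print(job_done())"
```

```text
the job is handed in; nothing more can be done
None
```

I tipped all three cells into the blue bin and handed the job in at about 20 s, with the empty tray held steady in front of the lens; the final pose read about 7 cm out, square and centred to within 1–2 mm of my estimated lens position, itself good to a few millimetres.

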